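# Thread turned bamboo rings onto the finishing arbor, widest first

### The arm

A 7-joint arm with a two-finger parallel gripper is mounted at the origin on the work surface. World frame = base frame: x ahead of the robot, y to its left, z up, the work surface at z = 0. Lengths are in m, angles in degrees, forces in N, time in s.
With the tool pointing down it reaches from about 0.425 to 0.875 m from the base axis. Payload 4.7 kg.
Tool frame: the origin (TCP) lies on the mounting face of the last link; the fingertips stand 182 mm ahead of it and the grasp point (between the pads) lies 164 mm ahead of it; z points along the fingers, x is the direction in which the jaws open and shut, and the axes are right-handed (so a half turn about z gives the same grasp; the last joint's range is limited). The gripper opens to 87 mm and grips with 3 to 60 N. Pads are 19 mm wide; open, the fingers measure 117 mm over their backs; the gripper's body (75 mm by 190 mm) begins 51 mm behind the grasp point.
Start: joints at [67.443, 18.392, -4.016, 83.108, 1.295, 78.541, -3.26], TCP at [0.258, -0.597, 0.405] pointing down, gripper open.
Joint ranges: [-163.93, 163.93], [-17.29, 119.83], [-79.2, 71.16], [3.27, 140.29], [-89.18, 269.18], [5.43, 117.66], [-154.24, 154.24]. Speed limits (degrees/s): [147.25, 147.25, 180, 180, 180, 180, 180].

### API

Orientations are given as [roll, pitch, yaw] about the fixed x, y, z axes, in that order (R = Rz(yaw) Ry(pitch) Rx(roll)).
In Python, from cell import status, cams, env, outline_of, landmark_of gives the robot as it stands. The module is installed in compiled form; this text tells all that it offers.
- The arm moves only by the tool jog_arm, never from a script. Its argument "rows" is a list of rows, each a list of 7 numbers: the closure, from 0 (fully open) to 1 (shut), then the shift along the tool's x, y, z in m, then the turn, a rotation vector about the tool's x, y, z in degrees. A call has 1 to 12 rows; each row shifts and turns the commanded pose from where the row before left it, along the tool's axes as they then stand; what a row does not reach is not made up. A row lasts 1/12 s, in which the tool goes at most 41.7 mm and 7.16 degrees, less where a joint would pass 70% of its speed; a pose out of reach is approached as far as the arm can. A call with a gripper value outside its range is refused whole. The fingers move at their own pace and stop on an object; "grip_force" is the grip in N (left out, the last holds). Time passes only in rows, so rows that do not move let the fingers close. It gives the time, the measured TCP pose, the force and the opening at its end, in the units of the state.
- status.get_obs(): the state, without advancing time (a new reading comes with each control period).
- cams.read_camera(name): name is "scene" or "side" or "wrist"; returns (picture, depth): 384x512x3 uint8, red, green, blue; 384x512 float32, m along the optical axis (not along the pixel's ray), 0 where there is no reading.
- cams.camera_params(name): a dict with "vfov" (degrees; the focal length in pixels is half the picture's height over the tangent of half this angle, whatever the lens; pixels are square), "cx", "cy" (the principal point, pixels), "eye" and "attitude" of the camera in the world. Camera axes: x right, y up, looking along -z (the intrinsics and any distortion apply to the point x, -y, -z); pixel columns grow to the right and rows downward; lengths in m; the calibration is good to about 2 mm. A picture is of the moment at which its call begins: read the wrist's pose just before it. camera_params takes no time and is no camera call; for the wrist camera it gives the pose at the moment of the call.
- env.sign_off(): hands the job in, once; it reports no verdict.
Trained networks look in the newest picture that a camera, given by its name, has taken for a name from the list of things; names that differ only in an ending like _2 or _b are one class to them, and where a whole thing is asked for, a point or a joint stands for the part that bears it (a point fixed in the world has none). Each returns a list of dicts, best first, with "conf" (0 to 1); they miss things now and then, are a little off and sometimes report something else, mostly with a low value. They report only what shows in the picture. A call takes as long as a camera call. They do not tell look-alikes from the thing itself.
- outline_of(camera, name): "pixels" (384x512 bool, what is visible of it) and "box" ([left, top, right, bottom] in pixels, round what is visible of it).
- landmark_of(camera, name): "position" ([row, column] in pixels: a listed point, or the origin of a listed thing).
The state is a dict: "time_s": time; "qpos": joint angles; "joint_velocities": joint speeds; "effort": joint torques, N m; "tool_pos": TCP position; "tool_rot": TCP orientation; "force": force on the tool from outside, world axes, zero at the start; "wrist_torque": the same for the moment, N m; "grip_width": finger opening in m.
Only numpy, scipy, OpenCV 4.12 (cv2) and the standard library are available. Lean on these libraries where they do the work, as an engineer would, in place of code of your own. Each camera call takes 0.05 s, during which the arm holds its last target. There are 200 camera calls.

### The job

Load the arbor for brushing: thread the three loose turned rings onto the upright steel arbor, the widest first, then the middle one, then the narrowest on top, each pushed fully home so that they sit flat with no gaps, and let go. Feel your way on and never press against the arbor or its stand with more than about 15 N, or the rings split: the arbor stands several millimetres off the middle of its block, so do not trust the block alone. Leave the brush, the sanding block and the scouring pad where they are.

Things in the scene. Friction and masses are not known exactly. Their poses are not given: they have to be found in the camera images.
- stand: Fixed arbor stand: square wooden foot block 110 x 110 x 20 mm, origin at the centre of its underside, z up. On it are screwed a round flange and an upright steel arbor. They were screwed on by hand: their common axis is 5 to 7.5 mm off the block's centre in any direction, new each time; no measured pose shows this. It must be felt or seen.
- seat (a point): Point on the block's centre line (not on the arbor's axis) at the height of the flange's flat top, 30 mm above the stand's origin, where the first ring seats. The flange is aluminium, 60 mm across. Rings fully home have their origins 0, 16 and 32 mm above this point (large, medium, small).
- tip (a point): Point on the block's centre line (not on the arbor's axis) at the height of the arbor's flat tip, 83 mm above the stand's origin. The tip is 8 mm across; from it a cone widens over 8 mm of height to the straight arbor, 26 mm in diameter. The arbor is rigid. A ring lowered off-centre catches on the cone, which pushes it sideways towards the arbor's axis.
- grip_rows (a point): Point on the block's centre line at the middle of three rows of spring-loaded balls (three to a row, 38, 54, 70 mm above the stand's origin) that stand 2.5 mm out of the arbor. They hold the rings by friction: a ring does not fall by itself, sliding it down takes about 1 to 6 N, and it stays where it is let go.
- ring_large: Loose turned ring of pale bamboo board, 66 mm outside, 29 mm bore, 16 mm high, about 45 g, lying flat. Origin at the centre of its underside, z along its axis.
- ring_medium: Loose turned ring, same board, 56 mm outside, 29 mm bore, 16 mm high, about 32 g, lying flat. Origin at the centre of its underside, z along its axis.
- ring_small: Loose turned ring, same board, 46 mm outside, 29 mm bore, 16 mm high, about 20 g, lying flat. Origin at the centre of its underside, z along its axis.
- brush: Bystander: a brush 200 mm long lying on the table along its own x. Origin under its middle.
- sanding_block: Bystander: a cork sanding block 100 x 60 x 30 mm lying flat. Origin at the centre of its underside.
- scour_pad: Bystander: a green scouring pad 120 x 100 x 10 mm lying flat. Origin at the centre of its underside.
Things that resemble listed ones, but are neither listed nor needed, are in the scene too. What is shaped like the ring_large but green or pink is not meant.

How it is judged:
By the outcome, as a careful person would: the job done as asked, in the order asked, and still so for the second after the job is handed in, with the robot touching nothing.
It also fails if it takes over 72 s, if anything falls off the work surface, if the arm or the gripper's body presses on something with over 40 N, if the wrist force passes 120 N, or if a joint passes its speed limit or range.

## Working session

There is one attempt and no reset: what is moved stays moved. The work goes in short steps, Python scripts to look and compute and a tool call to move; the robot and the scene stay as the last step left them, time stands still between calls to the robot, and variables do not carry over. Pictures are saved under pics/ and viewed, about 8 in all and at most 12, crops included, and the job is handed in when it is done.

Besides the shell and the picture viewer there is one more tool, called after ">>>" as name([rows], argument=value, ...), one row to a line, values as JSON. jog_arm: Moves the arm, as the interface text tells. Its arguments: {"type":"object","properties":{"rows":{"type":"array"},"grip_force":{"type":"number"}},"required":["rows"]}

```bash
mkdir -p pics; cat > h.py <<'E'
import numpy as np, cv2
from cell import status,cams,env,outline_of,landmark_of
from scipy.spatial.transform import Rotation as R
def shot(n):
    p=cams.camera_params(n); im,d=cams.read_camera(n); return p,im,d
def Rm(a):
    a=np.array(a,float)
    return a if a.shape==(3,3) else (R.from_euler('xyz',a,degrees=True).as_matrix() if a.size==3 else R.from_quat(a).as_matrix())
def dist(p): return p.get('distortion')
def cloud(p,d):
    f=192/np.tan(np.radians(p['vfov'])/2)
    v,u=np.mgrid[:384,:512]
    c=np.stack([(u-p['cx'])/f*d,-(v-p['cy'])/f*d,-d],-1)
    return c@Rm(p['attitude']).T+np.array(p['eye'])
E
python3 - <<'E'
from h import *
o=status.get_obs();print(o)
for n in ['scene','side','wrist']:
    p,im,d=shot(n);print(n,p)
    cv2.imwrite(f'pics/{n}0.png',im[:,:,::-1]); np.savez(f'{n}0.npz',im=im,d=d)
    W=cloud(p,d)
    for k in ['stand','ring_large','ring_medium','ring_small','brush','sanding_block','scour_pad']:
        for r in outline_of(n,k)[:5]:
            m=r['pixels']&(d>0)
            q=W[m]; top=q[q[:,2]>np.percentile(q[:,2],90)-.004] if len(q) else q
            print(n,k,round(r['conf'],2),np.round(r['box']),m.sum(),np.round(top.mean(0),3) if len(q) else '', np.round(np.percentile(q[:,2],[5,50,95]),3) if len(q) else '',im[m].mean(0).round() if len(q) else '')
a=np.hstack([cv2.imread('pics/scene0.png'),cv2.imread('pics/side0.png')])
cv2.imwrite('pics/a.png',cv2.resize(a,(800,300)))
E
```

```text
{'time_s': 0.0, 'qpos': array([67.44423367, 18.43903728, -4.0145833 , 83.17441793,  1.29408529,
       78.5403784 , -3.2607285 ]), 'joint_velocities': array([ 0.00475961, -0.02117675, -0.02395393, -0.09653148, -0.00547746,
        0.05850891, -0.01513199]), 'effort': array([ 6.20803148e-04, -4.91284811e+01, -4.03308626e-01, -3.12531745e+01,
       -6.37762877e-02,  4.36411088e-02,  1.94163649e-04]), 'tool_pos': array([ 0.25765116, -0.5965338 ,  0.40366554]), 'tool_rot': array([ 1.79994878e+02,  1.08646630e-01, -6.66363105e+01]), 'force': array([-0.13303148, -0.29944744, -0.28849546]), 'wrist_torque': array([-0.02864913, -0.03703688,  0.01584951]), 'grip_width': 0.0867957501429487}
scene {'vfov': 47.73372641004408, 'cx': 249.59640706366883, 'cy': 193.3046199563321, 'eye': array([0.92736315, 0.48602551, 0.90907051]), 'attitude': array([ 38.08086282,  -0.29169095, 138.9422679 ])}
scene stand 0.61 [212. 176. 269. 222.] 1667 [ 0.498 -0.047  0.063] [0.007 0.021 0.07 ] [202. 181. 159.]
scene ring_large 0.74 [240. 137. 262. 157.] 359 [ 0.352 -0.17   0.017] [0.003 0.016 0.02 ] [ 82. 160. 119.
[... 2030 characters left out ...]
6. 290. 213.] 1170 [ 0.486 -0.047  0.064] [0.006 0.021 0.07 ] [189. 160. 138.]
side brush 0.91 [187. 159. 226. 197.] 476 [0.669 0.044 0.02 ] [0.01  0.019 0.023] [154. 148. 161.]
side brush 0.24 [248. 174. 292. 219.] 1190 [ 0.485 -0.047  0.062] [0.005 0.021 0.07 ] [188. 159. 139.]
side scour_pad 0.64 [191. 296. 251. 356.] 1960 [0.296 0.328 0.011] [0.008 0.011 0.013] [ 67. 129. 110.]
wrist {'vfov': 65.06226495301651, 'cx': 250.55160314959062, 'cy': 189.70053168292335, 'eye': array([ 0.31987434, -0.56963781,  0.38561945]), 'attitude': array([-1.43764908e+01,  5.50870365e-03, -6.65583165e+01])}
wrist ring_large 0.61 [70.  0. 91.  3.] 62 [ 0.354 -0.346  0.011] [0.003 0.008 0.013] [ 36. 109.  49.]
```

View image.

View pics/a.png

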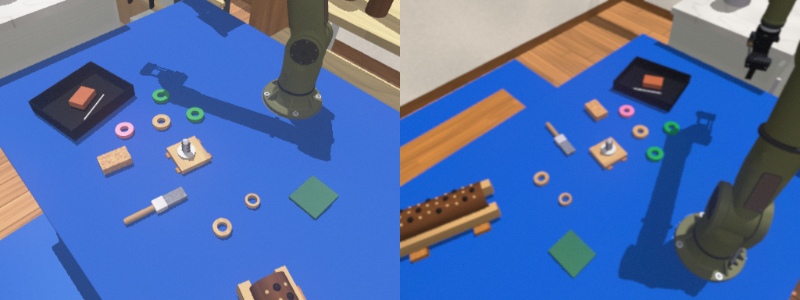

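```bash
python3 - <<'E'
import cv2
im=cv2.imread('pics/scene0.png')
cs=[cv2.resize(im[y-22:y+22,x-28:x+28],(266,209),interpolation=cv2.INTER_CUBIC) for y,x in [(156,208),(290,284),(257,324)]]
st=cv2.resize(im[150:240,190:310],(798,380))
cs=cv2.hconcat(cs); st=cv2.resize(st,(cs.shape[1],380))
cv2.imwrite('pics/b.png',cv2.vconcat([cs,st]))
E
```

```text
(no output)
```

View pics/b.png

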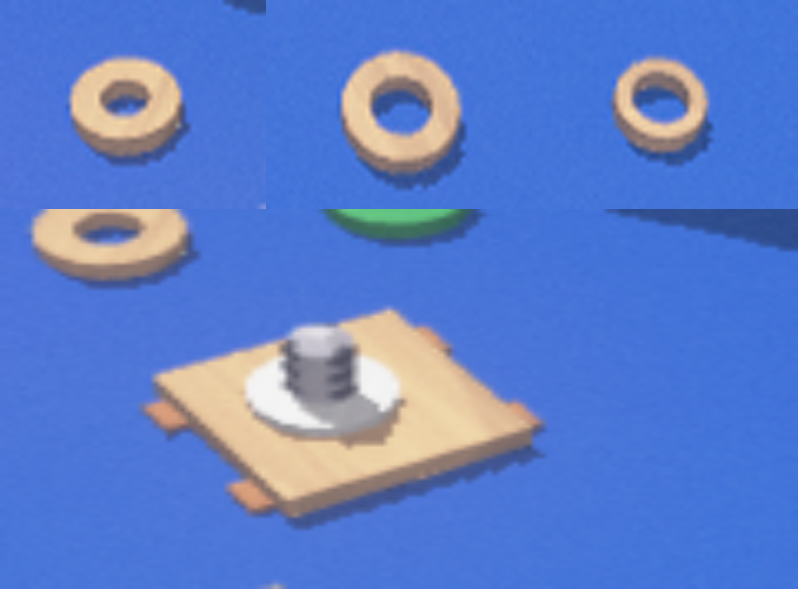

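Scene: bamboo ring_large at scene px (156,208). Look-alikes are pink at (168,160) and green at (147,251) and (~124,206). Ring_medium is at (290,284), ring_small at (257,324), and the stand at about (199,240). The crop confirms pale bamboo for all three. Next I turn the tool to yaw 0 and move for a close look.

>>> jog_arm([
  [0,0,0,0,0,0,-6.66],
  [0,0,0,0,0,0,-6.66],
  [0,0,0,0,0,0,-6.66],
  [0,0,0,0,0,0,-6.66],
  [0,0,0,0,0,0,-6.66],
  [0,0,0,0,0,0,-6.66],
  [0,0,0,0,0,0,-6.66],
  [0,0,0,0,0,0,-6.66],
  [0,0,0,0,0,0,-6.66],
  [0,0,0,0,0,0,-6.66],
])

```text
time_s: 2.03
tool_pos: [0.2577, -0.5967, 0.4048]
tool_rot: [180.0, 0.0, 0.3]
force: [0.3, -0.6, 0.7]
grip_width: 0.0873
```

>>> jog_arm([
  [0,0.016,-0.035,0,0,0,0],
  [0,0.016,-0.035,0,0,0,0],
  [0,0.016,-0.035,0,0,0,0],
  [0,0.016,-0.035,0,0,0,0],
  [0,0.016,-0.035,0,0,0,0],
  [0,0.016,-0.035,0,0,0,0],
  [0,0.016,-0.035,0,0,0,0],
  [0,0.016,-0.035,0,0,0,0],
  [0,0.016,-0.035,0,0,0,0],
  [0,0.016,-0.035,0,0,0,0],
  [0,0.016,-0.035,0,0,0,0],
  [0,0.016,-0.035,0,0,0,0],
])

```text
time_s: 3.03
tool_pos: [0.4504, -0.1749, 0.4051]
tool_rot: [179.9, -0.0, -0.0]
force: [1.0, 0.1, 0.8]
grip_width: 0.0871
```

>>> jog_arm([
  [0,0.01,-0.025,0.02,0,0,0],
  [0,0.01,-0.025,0.02,0,0,0],
  [0,0.01,-0.025,0.02,0,0,0],
  [0,0,0,0,0,0,0],
  [0,0,0,0,0,0,0],
  [0,0,0,0,0,0,0],
])

```text
time_s: 3.53
tool_pos: [0.4801, -0.1024, 0.3451]
tool_rot: [180.0, -0.0, -0.0]
force: [0.1, -0.8, -0.2]
grip_width: 0.0866
```

```bash
python3 - <<'E'
from h import *
print(status.get_obs()['tool_pos'],status.get_obs()['force'])
p,im,d=shot('wrist');print(p)
np.savez('w1.npz',im=im,d=d,**p)
cv2.imwrite('pics/w1.png',im[:,:,::-1])
W=cloud(p,d)
for k in ['stand','ring_large']:
    for r in outline_of('wrist',k)[:4]:
        m=r['pixels']&(d>0); q=W[m]
        print(k,round(r['conf'],2),np.round(r['box']),np.round(q.mean(0),4),np.percentile(q[:,2],[5,50,95]).round(4),im[m].mean(0).round())
for k in ['tip','seat','stand']: print(k,landmark_of('wrist',k)[:1])
E
```

```text
[ 0.48007856 -0.10242754  0.34507286] [ 0.12011492 -0.76711435 -0.22806756]
{'vfov': 65.06226495301651, 'cx': 250.55160314959062, 'cy': 189.70053168292335, 'eye': array([ 0.48067269, -0.03490068,  0.32583604]), 'attitude': array([-14.34885278,   0.07770703,   0.02968198])}
stand 0.62 [188.  54. 332. 186.] [ 0.4867 -0.0421  0.0255] [0.0075 0.021  0.077 ] [206. 180. 140.]
ring_large 0.92 [212. 263. 265. 297.] [ 0.4643 -0.2198  0.018 ] [0.0053 0.0167 0.018 ] [218. 188. 133.]
ring_large 0.86 [106. 211. 156. 234.] [ 0.3461 -0.1501  0.0154] [0.0052 0.0167 0.0181] [ 68. 181.  98.]
tip [{'position': [123.1, 258.5], 'conf': 0.68}]
seat [{'position': [124.9, 257.1], 'conf': 0.84}]
stand [{'position': [122.4, 256.0], 'conf': 0.92}]
```

View pics/w1.png

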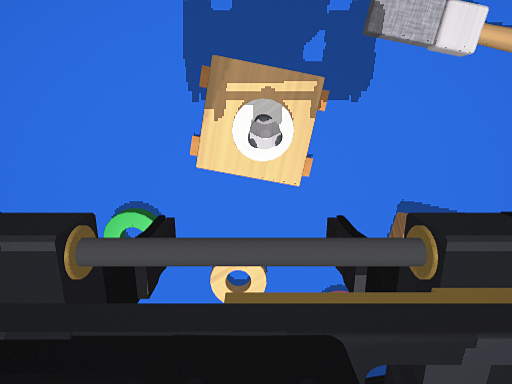

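The close view shows the stand at px (120,258), with the white flange fully visible at about (130,263). The ring in view at (281,238) is the bamboo one; the green one is at (222,132). The flange shares the arbor's axis, so I fit circles to the flange and the rings.

```bash
cat >> h.py <<'E'
from scipy.optimize import least_squares
def circ(P,r,c0):
    # P: boundary pts xy, known radius r
    s=least_squares(lambda c:np.hypot(*(P-c).T)-r,c0,loss='soft_l1',f_scale=.0007)
    e=np.hypot(*(P-s.x).T)-r
    return s.x,np.median(np.abs(e)),len(P),np.mean(np.hypot(*(P-s.x).T))
def plane(p,z):  # world xy of every pixel's ray at height z
    f=192/np.tan(np.radians(p['vfov'])/2); v,u=np.mgrid[:384,:512]
    D=np.stack([(u-p['cx'])/f,-(v-p['cy'])/f,-np.ones((384,512))],-1)@Rm(p['attitude']).T
    e=np.array(p['eye']); return (e+D*((z-e[2])/D[...,2])[...,None])[...,:2]
def edge(mask,X):
    c=max(cv2.findContours(mask.astype(np.uint8),cv2.RETR_EXTERNAL,cv2.CHAIN_APPROX_NONE)[0],key=len)[:,0]
    return X[c[:,1],c[:,0]],c
def flange(p,im,d,c0=(.487,-.045)):
    h=cv2.cvtColor(im,cv2.COLOR_RGB2HSV); W=cloud(p,d)
    m=(h[...,1]<60)&(np.hypot(W[...,0]-c0[0],W[...,1]-c0[1])<.05)&(W[...,2]>.024)&(W[...,2]<.2)
    P,_=edge(m,plane(p,.0295)); return circ(P,.030,np.array(c0)),m
def ring(p,im,d,c0,r):
    W=cloud(p,d); h=cv2.cvtColor(im,cv2.COLOR_RGB2HSV)
    m=(np.abs(W[...,2]-.0165)<.004)&(np.hypot(W[...,0]-c0[0],W[...,1]-c0[1])<r+.012)&(h[...,0]<25)&(h[...,2]>90)
    P=plane(p,.016)[m]
    # outer boundary (occluders ok through soft loss) and bore
    Pe,_=edge(m,plane(p,.016)); return circ(Pe,r,np.array(c0)),m
E
python3 - <<'E'
from h import *
z=np.load('w1.npz'); p={k:z[k] for k in ['vfov','cx','cy','eye','attitude']}
p={k:(float(v) if v.ndim==0 else v) for k,v in p.items()}
im,d=z['im'],z['d']
print(flange(p,im,d)[0]); print(ring(p,im,d,(.465,-.221),.033)[0])
W=cloud(p,d)
o=outline=[]
# block centre from its top
h=cv2.cvtColor(im,cv2.COLOR_RGB2HSV)
m=(np.abs(W[...,2]-.02)<.005)&(np.hypot(W[...,0]-.487,W[...,1]+.045)<.08)
P,_=edge(m,plane(p,.02)); print('block',cv2.minAreaRect((P*1000).astype(np.float32)))
m=(W[...,2]>.078)&(np.hypot(W[...,0]-.487,W[...,1]+.045)<.04); print('tip',m.sum(),W[m].mean(0))
print('rod',np.array(d[250,200:300:20]),W[250,250],'table z',np.median(W[20:100,20:100,2]))
E
```

```text
(array([ 0.4917966 , -0.05114695]), np.float64(0.0006853726790463331), 174, np.float64(0.029297088629617836))
(array([ 0.46587069, -0.22184853]), np.float64(0.004982365186751754), 154, np.float64(0.026007053791941806))
block ((487.1993408203125, -45.07684326171875), (109.5676040649414, 109.52737426757812), 79.33927917480469)
tip 27965 [ 0.48549578 -0.06831531  0.27367188]
rod [0.08095049 0.08067358 0.08088305 0.08217354 0.08121081] [ 0.4804399  -0.07099299  0.25076288] table z 0.0010737332488865436
```

>>> jog_arm([
  [0,-0.003,0.024,0,0,0,0],
  [0,-0.003,0.024,0,0,0,0],
  [0,-0.003,0.024,0,0,0,0],
  [0,-0.003,0.024,0,0,0,0],
  [0,-0.003,0.023,0,0,0,0],
  [0,0,0,0.025,0,0,0],
  [0,0,0,0.025,0,0,0],
  [0,0,0,0.025,0,0,0],
  [0,0,0,0.025,0,0,0],
  [0,0,0,0,0,0,0],
  [0,0,0,0,0,0,0],
])

```text
time_s: 4.75
tool_pos: [0.4645, -0.221, 0.2442]
tool_rot: [-179.9, 0.1, -0.1]
force: [0.2, -0.6, 0.5]
grip_width: 0.0874
```

```bash
python3 - <<'E'
from h import *
print(status.get_obs()['tool_pos'],status.get_obs()['force'])
p,im,d=shot('wrist')
cv2.imwrite('pics/w2.png',im[:,:,::-1])
r,m=ring(p,im,d,(.465,-.221),.033); print(r); W=cloud(p,d); print(W[m].min(0),W[m].max(0),m.sum())
E
```

```text
[ 0.46446054 -0.22098903  0.24418212] [ 0.2314493  -0.59293345  0.47953968]
(array([ 0.47051744, -0.20375895]), np.float64(0.003629057903459753), 280, np.float64(0.03266619500121513))
[ 0.43377006 -0.24169939  0.0125146 ] [ 0.49829161 -0.18973272  0.01901879] 2571
```

View pics/w2.png

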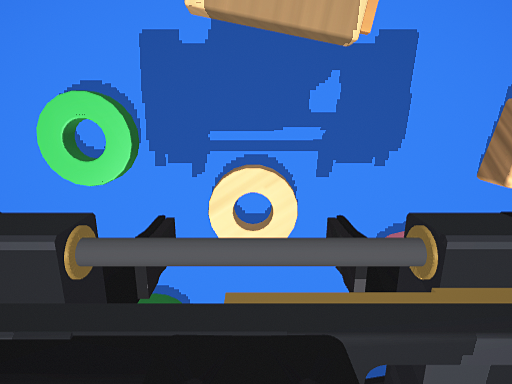

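Ring_large is between the fingers, its bore fully visible at px (210,253). I use the bore for fitting.

```bash
cat >> h.py <<'E'
def bore(p,im,d,c0,z=.016,tol=.004):
    # bore rim on the ring's top face at height z, seen from above
    W=cloud(p,d); h=cv2.cvtColor(im,cv2.COLOR_RGB2HSV); X=plane(p,z)
    m=(np.abs(W[...,2]-z)<tol)&(np.hypot(X[...,0]-c0[0],X[...,1]-c0[1])<.05)&(h[...,0]<25)&(h[...,2]>60)
    cs,hi=cv2.findContours(m.astype(np.uint8),cv2.RETR_CCOMP,cv2.CHAIN_APPROX_NONE)
    hs=[c[:,0] for c,q in zip(cs,hi[0]) if q[3]>=0]
    if not hs: return None,m
    c=max(hs,key=len); P=X[c[:,1],c[:,0]]
    s=least_squares(lambda q:np.hypot(*(P-q[:2]).T)-q[2],[*P.mean(0),.0145],loss='soft_l1',f_scale=.0005)
    return (s.x,len(c),np.median(np.abs(s.fun))),m
E
python3 - <<'E'
from h import *
p,im,d=shot('wrist'); print(status.get_obs()['tool_pos'])
print(bore(p,im,d,(.465,-.221))[0])
E
```

```text
[ 0.46570994 -0.22129329  0.24636651]
(array([ 0.47057549, -0.20273738,  0.01078143]), 50, np.float64(0.0010473464566144583))
```

```bash
python3 - <<'E'
from h import *
p,im,d=shot('wrist')
r,m=bore(p,im,d,(.465,-.221))
v=np.where(m[:,253])[0]; print(v.min(),v.max(),''.join('#' if x else '.' for x in m[160:245,253]))
print(np.round(cloud(p,d)[165:245:5,253],4).tolist()); print(plane(p,.016)[165:245:10,253].round(4).tolist())
E
```

```text
165 235 .....###...##################....................................####...####.........
[[0.4682, -0.1901, 0.0143], [0.4682, -0.1931, 0.0173], [0.4682, -0.1968, 0.0168], [0.4682, -0.2006, 0.0162], [0.4682, -0.204, 0.0173], [0.4684, -0.2121, 0.0004], [0.4684, -0.2158, 0.0017], [0.4684, -0.22, 0.0011], [0.4684, -0.2242, 0.0008], [0.4684, -0.228, 0.0017], [0.4685, -0.2325, 0.0007], [0.4685, -0.237, -0.0], [0.4684, -0.2363, 0.0128], [0.4683, -0.2384, 0.0175], [0.4683, -0.2425, 0.0174], [0.4671, -0.1879, 0.1499]]
[[0.4682, -0.1898], [0.4682, -0.197], [0.4683, -0.2043], [0.4683, -0.2118], [0.4683, -0.2194], [0.4683, -0.2272], [0.4683, -0.235], [0.4683, -0.2431]]
```

>>> jog_arm([
  [0,0.001,0.001,0.02,0,0,0],
  [0,0,0,0.02,0,0,0],
  [0,0,0,0.012,0,0,0],
  [0,0,0,0.007,0,0,0],
  [0,0,0,0,0,0,0],
  [0,0,0,0,0,0,0],
])

```text
time_s: 5.4
tool_pos: [0.4664, -0.2219, 0.1864]
tool_rot: [180.0, -0.0, -0.0]
force: [0.3, 0.3, -0.0]
grip_width: 0.0872
```

>>> jog_arm([
  [1,0,0,0,0,0,0],
  [1,0,0,0,0,0,0],
  [1,0,0,0,0,0,0],
  [1,0,0,0,0,0,0],
  [1,0,0,0,0,0,0],
  [1,0,0,0,0,0,0],
  [1,0,0,0,0,0,0],
  [1,0,0,0,0,0,0],
  [1,0,0,0,0,0,0],
], grip_force=12)

```text
time_s: 6.15
tool_pos: [0.4662, -0.222, 0.1862]
tool_rot: [180.0, -0.0, -0.0]
force: [-0.5, 0.1, 4.6]
grip_width: 0.0664
```

>>> jog_arm([
  [1,0,0,-0.01,0,0,0],
  [1,0,0,-0.02,0,0,0],
  [1,0,0,-0.025,0,0,0],
  [1,0,0,-0.025,0,0,0],
  [1,0,0,-0.025,0,0,0],
  [1,0,0,0,0,0,0],
  [1,0,0,0,0,0,0],
])

```text
time_s: 6.73
tool_pos: [0.4664, -0.2219, 0.2923]
tool_rot: [179.9, -0.2, -0.0]
force: [-1.0, 0.9, -1.0]
grip_width: 0.0666
```

```bash
cat >> h.py <<'E'
def held(p,im,d,t,z,r):
    # bore rim + outer of the held ring with top at height z, by colour
    W=cloud(p,d); X=plane(p,z)
    m=(np.abs(W[...,2]-z)<.006)&(np.hypot(X[...,0]-t[0],X[...,1]-t[1])<r+.012)
    return m,X
E
python3 - <<'E'
from h import *
o=status.get_obs(); print(o['tool_pos'],o['force'],o['grip_width'])
p,im,d=shot('wrist'); np.savez('w3.npz',im=im,d=d,**p)
cv2.imwrite('pics/w3.png',im[:,:,::-1])
z=o['tool_pos'][2]-.186+.016
W=cloud(p,d); X=plane(p,z)
m=(np.abs(W[...,2]-z)<.006)&(np.hypot(X[...,0]-o['tool_pos'][0],X[...,1]-o['tool_pos'][1])<.045)
print(m.sum(),X[m].min(0)-o['tool_pos'][:2],X[m].max(0)-o['tool_pos'][:2],np.median(W[m][:,2]))
E
```

```text
[ 0.46642324 -0.22191829  0.2923355 ] [-1.0353841   0.94959146 -1.0347259 ] 0.06655904509880259
6886 [-0.04262738 -0.03043372] [0.04370363 0.03335486] 0.12275079104727889
```

View pics/w3.png

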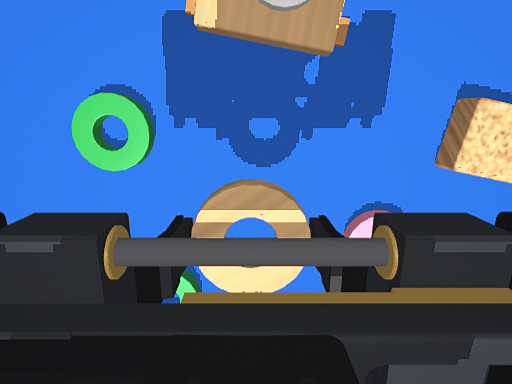

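The held ring spans columns 192–311 with its top edge at row 179, and the front arc is clear. I fit that arc to get the ring's offset in the grip and the camera bias.

```bash
cat >> h.py <<'E'
def heldfit(p,im,d,t,r,rowmax,zt=None):
    W=cloud(p,d); z=zt if zt is not None else t[2]-.170
    X=plane(p,z); h=cv2.cvtColor(im,cv2.COLOR_RGB2HSV)
    m=(np.abs(W[...,2]-z)<.010)&(np.hypot(X[...,0]-t[0],X[...,1]-t[1])<r+.012)&(h[...,0]<40)
    m=cv2.morphologyEx(m.astype(np.uint8),cv2.MORPH_CLOSE,np.ones((7,7)))
    P,c=edge(m,X); k=c[:,1]<rowmax; k&=np.hypot(*(P-np.array(t[:2])).T)>r-.006
    # keep only the outer arc
    s=circ(P[k],r,np.array(t[:2])); return s,s[0]-np.array(t[:2]),np.median(W[m>0][:,2])
E
python3 - <<'E'
from h import *
z=np.load('w3.npz'); p={k:z[k] for k in ['vfov','cx','cy','eye','attitude']}
t=[0.46642,-0.22192,.29234]
for rm in (212,205): print(heldfit(p,z['im'],z['d'],t,.033,rm))
E
```

```text
((array([ 0.46719442, -0.22138259]), np.float64(0.0003540730889512872), 114, np.float64(0.03288705511464785)), array([0.00077442, 0.00053741]), np.float64(0.12273406922320496))
((array([ 0.46719712, -0.2213096 ]), np.float64(0.0002811016492287634), 100, np.float64(0.03293526773581765)), array([0.00077712, 0.0006104 ]), np.float64(0.12273406922320496))
```

>>> jog_arm([
  [1,0.005,-0.02,0,0,0,0],
  [1,0.005,-0.02,0,0,0,0],
  [1,0.005,-0.02,0,0,0,0],
  [1,0.005,-0.02,0,0,0,0],
  [1,0.004,-0.02,0,0,0,0],
  [1,0,0,0,0,0,0],
  [1,0,0,0,0,0,0],
  [1,0,0,0,0,0,0],
])

```text
time_s: 7.45
tool_pos: [0.4895, -0.1223, 0.2896]
tool_rot: [-180.0, 0.1, -0.0]
force: [-1.0, -0.2, -0.5]
grip_width: 0.0666
```

```bash
python3 - <<'E'
from h import *
o=status.get_obs(); t=o['tool_pos']; print(t,o['force'])
p,im,d=shot('wrist'); np.savez('w4.npz',im=im,d=d,**p)
cv2.imwrite('pics/w4.png',im[:,:,::-1])
print(heldfit(p,im,d,t,.033,208)); f,m=flange(p,im,d,(.4918,-.0511)); print(f)
W=cloud(p,d); k=(W[...,2]>.078)&(W[...,2]<.088)&(np.hypot(W[...,0]-.4918,W[...,1]+.0511)<.02); 
print('tip',k.sum(),W[k].mean(0), W[k].min(0),W[k].max(0))
E
```

```text
[ 0.48946414 -0.12234196  0.2896325 ] [-1.00315756 -0.23920636 -0.46351917]
((array([ 0.48937356, -0.12142575]), np.float64(0.0003340879939451556), 106, np.float64(0.03291632307051642)), array([-9.05855183e-05,  9.16213620e-04]), np.float64(0.12005719285632024))
(array([ 0.49598646, -0.17009469]), np.float64(0.029222051929225723), 535, np.float64(0.058563884399291104))
tip 944 [ 0.49190841 -0.05108564  0.08102005] [ 0.48090336 -0.06206906  0.07800761] [ 0.50321339 -0.03951742  0.08524957]
```

View pics/w4.png

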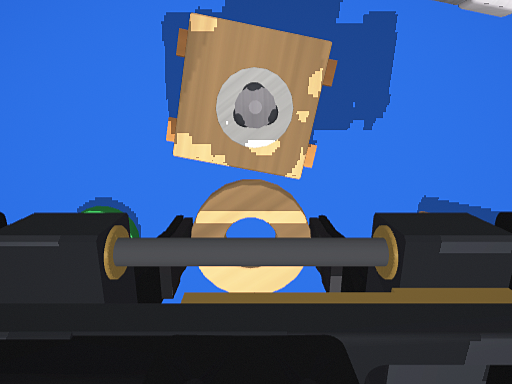

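Tip and flange agree on the axis at (0.4919, −0.0511). The view shows the arbor at px (106,255). I move above it.

>>> jog_arm([
  [1,0.001,-0.02,0,0,0,0],
  [1,0.001,-0.02,0,0,0,0],
  [1,0,-0.02,0,0,0,0],
  [1,0,-0.0105,0,0,0,0],
  [1,0,0,0.008,0,0,0],
  [1,0,0,0.007,0,0,0],
  [1,0,0,0,0,0,0],
  [1,0,0,0,0,0,0],
])

```text
time_s: 8.17
tool_pos: [0.4916, -0.053, 0.2747]
tool_rot: [-180.0, 0.1, -0.2]
force: [-0.5, -0.2, -0.3]
grip_width: 0.0666
```

>>> jog_arm([
  [1,0,0,0.003,0,0,0],
  [1,0,0,0.002,0,0,0],
  [1,0,0,0.002,0,0,0],
  [1,0,0,0,0,0,0],
])

```text
time_s: 8.5
tool_pos: [0.4919, -0.0516, 0.2683]
tool_rot: [-180.0, 0.0, -0.1]
force: [0.2, 0.2, -0.5]
grip_width: 0.0662
```

>>> jog_arm([
  [1,0,0,0.002,0,0,0],
  [1,0,0,0.002,0,0,0],
  [1,0,0,0.001,0,0,0],
  [1,0,0,0,0,0,0],
])

```text
time_s: 8.83
tool_pos: [0.492, -0.0513, 0.2635]
tool_rot: [180.0, 0.0, -0.0]
force: [-0.9, 0.8, -1.2]
grip_width: 0.0664
```

>>> jog_arm([
  [1,0,0,0.001,0,0,0],
  [1,0,0,0.001,0,0,0],
  [1,0,0,0.001,0,0,0],
  [1,0,0,0,0,0,0],
])

```text
time_s: 9.17
tool_pos: [0.492, -0.0513, 0.2606]
tool_rot: [-180.0, 0.0, -0.0]
force: [0.7, 1.2, -1.3]
grip_width: 0.0664
```

>>> jog_arm([
  [1,0,0,0.001,0,0,0],
  [1,0,0,0.001,0,0,0],
  [1,0,0,0.001,0,0,0],
  [1,0,0,0,0,0,0],
])

```text
time_s: 9.5
tool_pos: [0.4922, -0.0512, 0.2578]
tool_rot: [-180.0, -0.0, -0.0]
force: [-0.3, 0.1, 0.7]
grip_width: 0.0663
```

>>> jog_arm([
  [1,0,0,0.001,0,0,0],
  [1,0,0,0.001,0,0,0],
  [1,0,0,0.001,0,0,0],
  [1,0,0,0,0,0,0],
])

```text
time_s: 9.83
tool_pos: [0.4921, -0.0513, 0.2545]
tool_rot: [-180.0, -0.0, -0.0]
force: [0.7, 0.7, 1.4]
grip_width: 0.0666
```

>>> jog_arm([
  [1,0,0,0.0015,0,0,0],
  [1,0,0,0.0015,0,0,0],
  [1,0,0,0.0015,0,0,0],
  [1,0,0,0.0015,0,0,0],
  [1,0,0,0.0015,0,0,0],
  [1,0,0,0.0015,0,0,0],
  [1,0,0,0,0,0,0],
])

```text
time_s: 10.42
tool_pos: [0.4919, -0.0513, 0.2452]
tool_rot: [-180.0, 0.0, -0.0]
force: [0.7, 0.3, -1.3]
grip_width: 0.0665
```

>>> jog_arm([
  [1,0,0,0.0015,0,0,0],
  [1,0,0,0.0015,0,0,0],
  [1,0,0,0.0015,0,0,0],
  [1,0,0,0.0015,0,0,0],
  [1,0,0,0.0015,0,0,0],
  [1,0,0,0.0015,0,0,0],
  [1,0,0,0,0,0,0],
])

```text
time_s: 11.0
tool_pos: [0.492, -0.0513, 0.2363]
tool_rot: [-180.0, 0.0, -0.0]
force: [0.8, 1.5, 0.1]
grip_width: 0.0664
```

>>> jog_arm([
  [1,0,0,0.0015,0,0,0],
  [1,0,0,0.0015,0,0,0],
  [1,0,0,0.0015,0,0,0],
  [1,0,0,0.0015,0,0,0],
  [1,0,0,0.0015,0,0,0],
  [1,0,0,0.0015,0,0,0],
  [1,0,0,0,0,0,0],
])

```text
time_s: 11.58
tool_pos: [0.492, -0.0513, 0.2273]
tool_rot: [-180.0, 0.0, -0.0]
force: [1.3, 1.7, 0.7]
grip_width: 0.0662
```

>>> jog_arm([
  [1,0,0,0.0015,0,0,0],
  [1,0,0,0.0015,0,0,0],
  [1,0,0,0.0015,0,0,0],
  [1,0,0,0.0015,0,0,0],
  [1,0,0,0.001,0,0,0],
  [1,0,0,0,0,0,0],
])

```text
time_s: 12.08
tool_pos: [0.492, -0.0513, 0.2203]
tool_rot: [-180.0, 0.0, -0.0]
force: [1.6, 2.1, 0.2]
grip_width: 0.0666
```

>>> jog_arm([
  [1,0,0,0.001,0,0,0],
  [1,0,0,0.001,0,0,0],
  [1,0,0,0,0,0,0],
])

```text
time_s: 12.33
tool_pos: [0.492, -0.0514, 0.2184]
tool_rot: [180.0, 0.0, -0.0]
force: [1.4, 2.2, 0.2]
grip_width: 0.0665
```

>>> jog_arm([
  [1,0,0,0.0007,0,0,0],
  [1,0,0,0.0007,0,0,0],
  [1,0,0,0,0,0,0],
])

```text
time_s: 12.58
tool_pos: [0.492, -0.0514, 0.2172]
tool_rot: [180.0, 0.0, -0.0]
force: [0.9, 2.2, 0.9]
grip_width: 0.0662
```

>>> jog_arm([
  [1,0,0,0.0005,0,0,0],
  [1,0,0,0.0005,0,0,0],
  [1,0,0,0,0,0,0],
])

```text
time_s: 12.83
tool_pos: [0.4921, -0.0514, 0.2163]
tool_rot: [180.0, 0.0, -0.0]
force: [-0.3, 1.9, 1.4]
grip_width: 0.0662
```

>>> jog_arm([
  [1,0,0,0.0004,0,0,0],
  [1,0,0,0,0,0,0],
])

```text
time_s: 13.0
tool_pos: [0.4921, -0.0514, 0.2162]
tool_rot: [180.0, 0.0, -0.0]
force: [-1.1, 2.0, 4.8]
grip_width: 0.0666
```

>>> jog_arm([
  [1,0,0,0.0004,0,0,0],
  [1,0,0,0,0,0,0],
])

```text
time_s: 13.17
tool_pos: [0.4922, -0.0514, 0.2161]
tool_rot: [180.0, 0.0, -0.0]
force: [-2.5, 0.6, 7.5]
grip_width: 0.0665
```

>>> jog_arm([
  [0,0,0,0,0,0,0],
  [0,0,0,0,0,0,0],
  [0,0,0,0,0,0,0],
  [0,0,0,0,0,0,0],
  [0,0,0,-0.01,0,0,0],
  [0,0,0,-0.025,0,0,0],
  [0,0,0,-0.025,0,0,0],
  [0,0,0,-0.025,0,0,0],
  [0,0,0,0,0,0,0],
])

```text
time_s: 13.92
tool_pos: [0.4941, -0.0512, 0.3059]
tool_rot: [179.9, -0.5, -0.0]
force: [1.3, -0.0, 0.9]
grip_width: 0.087
```

>>> jog_arm([
  [0,0.01,-0.028,0,0,0,0],
  [0,0.01,-0.028,0,0,0,0],
  [0,0.01,-0.028,0,0,0,0],
  [0,0.01,-0.028,0,0,0,0],
  [0,0.01,-0.028,0,0,0,0],
  [0,0.01,-0.028,-0.005,0,0,0],
  [0,0.01,-0.028,0.015,0,0,0],
  [0,0.01,-0.028,0.02,0,0,0],
  [0,0.01,-0.028,0.02,0,0,0],
  [0,0.003,-0.017,0.005,0,0,0],
  [0,0,0,0,0,0,0],
  [0,0,0,0,0,0,0],
])

```text
time_s: 14.92
tool_pos: [0.5847, 0.2186, 0.2449]
tool_rot: [-180.0, 0.1, 0.1]
force: [0.2, -0.6, 0.9]
grip_width: 0.0867
```

```bash
cat >> h.py <<'E'
def tablering(p,im,d,c0,r):
    # centre from outer arc facing the camera (top face, z=16 mm)
    W=cloud(p,d); X=plane(p,.016); h=cv2.cvtColor(im,cv2.COLOR_RGB2HSV)
    m=(np.abs(W[...,2]-.0145)<.008)&(np.hypot(X[...,0]-c0[0],X[...,1]-c0[1])<r+.015)&(h[...,0]<40)
    m=cv2.morphologyEx(m.astype(np.uint8),cv2.MORPH_CLOSE,np.ones((5,5)))
    P,c=edge(m,X); k=c[:,1]<236
    return circ(P[k],r,np.array(c0)),P[k].min(0),P[k].max(0)
E
python3 - <<'E'
from h import *
o=status.get_obs(); t=o['tool_pos']; print(t,o['force'])
p,im,d=shot('wrist'); cv2.imwrite('pics/w5.png',im[:,:,::-1])
print(tablering(p,im,d,(.585,.218),.028))
for r in outline_of('wrist','ring_medium')[:2]: print(r['conf'],r['box'])
E
```

```text
[0.58472161 0.2186371  0.2449188 ] [ 0.22409329 -0.58306458  0.86519771]
((array([0.58569616, 0.21977979]), np.float64(0.0005786760806146436), 167, np.float64(0.027476886901560846)), array([0.55858614, 0.1976339 ]), array([0.61284471, 0.24779108]))
0.73 [216.1, 165.2, 292.8, 237.1]
```

>>> jog_arm([
  [0,0.0005,-0.0005,0.02,0,0,0],
  [0,0,0,0.02,0,0,0],
  [0,0,0,0.012,0,0,0],
  [0,0,0,0.007,0,0,0],
  [0,0,0,0,0,0,0],
  [0,0,0,0,0,0,0],
])

```text
time_s: 15.52
tool_pos: [0.586, 0.2176, 0.187]
tool_rot: [180.0, -0.0, -0.1]
force: [1.0, 0.9, -0.2]
grip_width: 0.0868
```

>>> jog_arm([
  [1,0,0,0,0,0,0],
  [1,0,0,0,0,0,0],
  [1,0,0,0,0,0,0],
  [1,0,0,0,0,0,0],
  [1,0,0,0,0,0,0],
  [1,0,0,0,0,0,0],
  [1,0,0,0,0,0,0],
  [1,0,0,0,0,0,0],
  [1,0,0,0,0,0,0],
  [1,0,0,0,0,0,0],
  [1,0,0,0,0,0,0],
], grip_force=12)

```text
time_s: 16.43
tool_pos: [0.5858, 0.2181, 0.1867]
tool_rot: [180.0, -0.0, -0.0]
force: [0.2, 0.5, 2.7]
grip_width: 0.0562
```

>>> jog_arm([
  [1,0,0,-0.01,0,0,0],
  [1,0,0,-0.02,0,0,0],
  [1,0,0,-0.025,0,0,0],
  [1,0,0,-0.025,0,0,0],
  [1,0,0,-0.025,0,0,0],
  [1,0,0,0,0,0,0],
  [1,0,0,0,0,0,0],
])

```text
time_s: 17.02
tool_pos: [0.5861, 0.2185, 0.2936]
tool_rot: [-180.0, -0.2, -0.0]
force: [-1.6, 0.0, -0.4]
grip_width: 0.0565
```

>>> jog_arm([
  [1,-0.01,0.028,0,0,0,0],
  [1,-0.01,0.028,0,0,0,0],
  [1,-0.01,0.028,0,0,0,0],
  [1,-0.01,0.028,0,0,0,0],
  [1,-0.01,0.028,0,0,0,0],
  [1,-0.01,0.028,0,0,0,0],
  [1,-0.01,0.028,0,0,0,0],
  [1,-0.01,0.028,0,0,0,0],
  [1,-0.01,0.028,0,0,0,0],
  [1,-0.003,0.019,0,0,0,0],
  [1,0,0,0,0,0,0],
  [1,0,0,0,0,0,0],
])

```text
time_s: 18.02
tool_pos: [0.4918, -0.0541, 0.2906]
tool_rot: [-180.0, 0.1, -0.2]
force: [-0.4, 0.1, -0.7]
grip_width: 0.0565
```

```bash
python3 - <<'E'
from h import *
o=status.get_obs(); t=o['tool_pos']; print(t,o['force'],o['grip_width'])
p,im,d=shot('wrist'); cv2.imwrite('pics/w6.png',im[:,:,::-1])
for rm in (205,212): print(heldfit(p,im,d,t,.028,rm))
E
```

```text
[ 0.49181094 -0.05414001  0.29056123] [-0.40713226  0.10083868 -0.68266035] 0.056484668037888465
((array([ 0.49176022, -0.05154983]), np.float64(0.00019100286410112834), 80, np.float64(0.027973536090543528)), array([-5.07237549e-05,  2.59018090e-03]), np.float64(0.1205560426551567))
((array([ 0.49179925, -0.0516379 ]), np.float64(0.0002792024297381228), 95, np.float64(0.027913806007314444)), array([-1.16935697e-05,  2.50210734e-03]), np.float64(0.1205560426551567))
```

View pics/w6.png

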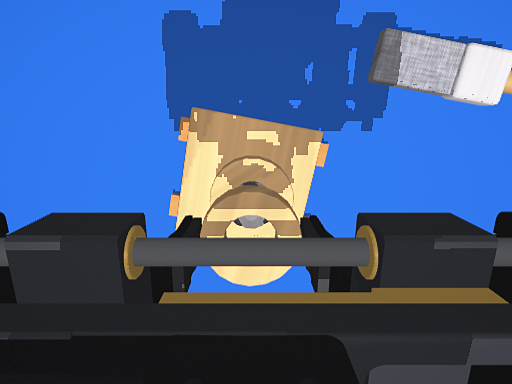

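The large ring sits on the flange and the medium ring is above it. The medium ring lies about 2.5 mm off in y in the grip. I lower to just above the tip and check.

>>> jog_arm([
  [1,0,0,0.01,0,0,0],
  [1,0,0,0.009,0,0,0],
  [1,0,0,0,0,0,0],
  [1,0,0,0,0,0,0],
  [1,0,0,0,0,0,0],
])

```text
time_s: 18.48
tool_pos: [0.4926, -0.0522, 0.2722]
tool_rot: [-180.0, 0.0, 0.0]
force: [-0.5, 0.3, -0.3]
grip_width: 0.0559
```

```bash
python3 - <<'E'
from h import *
o=status.get_obs(); t=o['tool_pos']; print(t,o['force'])
p,im,d=shot('wrist')
for rm in (205,212): print(heldfit(p,im,d,t,.028,rm))
E
```

```text
[ 0.49262997 -0.0522112   0.27219589] [-0.47594645  0.28175405 -0.29021158]
((array([ 0.49277177, -0.04967485]), np.float64(0.0002119686713884083), 80, np.float64(0.027980882770240228)), array([0.0001418 , 0.00253635]), np.float64(0.10217464792394876))
((array([ 0.4927843 , -0.04975887]), np.float64(0.0002587850115380111), 94, np.float64(0.02792665833291064)), array([0.00015432, 0.00245232]), np.float64(0.10217464792394876))
```

>>> jog_arm([
  [1,-0.0005,0.0012,0.002,0,0,0],
  [1,0,0,0.002,0,0,0],
  [1,0,0,0.002,0,0,0],
  [1,0,0,0.0015,0,0,0],
  [1,0,0,0,0,0,0],
])

```text
time_s: 18.95
tool_pos: [0.4919, -0.0541, 0.2647]
tool_rot: [-180.0, 0.0, -0.0]
force: [0.1, 0.5, -0.1]
grip_width: 0.0563
```

>>> jog_arm([
  [1,0,0,0.001,0,0,0],
  [1,0,0,0.001,0,0,0],
  [1,0,0,0.001,0,0,0],
  [1,0,0,0.001,0,0,0],
  [1,0,0,0,0,0,0],
])

```text
time_s: 19.37
tool_pos: [0.4922, -0.0538, 0.261]
tool_rot: [-180.0, -0.0, -0.0]
force: [-1.0, 0.3, 0.5]
grip_width: 0.056
```

>>> jog_arm([
  [1,0,0,0.001,0,0,0],
  [1,0,0,0.001,0,0,0],
  [1,0,0,0.001,0,0,0],
  [1,0,0,0,0,0,0],
])

```text
time_s: 19.7
tool_pos: [0.4921, -0.0538, 0.258]
tool_rot: [-180.0, 0.0, -0.0]
force: [0.5, 2.5, 2.0]
grip_width: 0.0563
```

>>> jog_arm([
  [1,0,-0.0005,0.001,0,0,0],
  [1,0,0,0.001,0,0,0],
  [1,0,0,0.001,0,0,0],
  [1,0,0,0,0,0,0],
])

```text
time_s: 20.03
tool_pos: [0.4921, -0.0534, 0.2547]
tool_rot: [-180.0, -0.0, -0.0]
force: [0.1, 1.6, 2.0]
grip_width: 0.0565
```

>>> jog_arm([
  [1,0,0,0.0015,0,0,0],
  [1,0,0,0.0015,0,0,0],
  [1,0,0,0.0015,0,0,0],
  [1,0,0,0,0,0,0],
])

```text
time_s: 20.37
tool_pos: [0.4919, -0.0535, 0.25]
tool_rot: [-180.0, 0.0, -0.0]
force: [0.9, 1.9, -0.2]
grip_width: 0.0565
```

>>> jog_arm([
  [1,0,-0.0003,0.0015,0,0,0],
  [1,0,0,0.0015,0,0,0],
  [1,0,0,0.0015,0,0,0],
  [1,0,0,0.0015,0,0,0],
  [1,0,0,0.0015,0,0,0],
  [1,0,0,0,0,0,0],
])

```text
time_s: 20.87
tool_pos: [0.492, -0.0531, 0.2428]
tool_rot: [-180.0, 0.0, -0.0]
force: [0.6, 2.7, 2.0]
grip_width: 0.0562
```

>>> jog_arm([
  [1,0,0,0.0015,0,0,0],
  [1,0,0,0.0015,0,0,0],
  [1,0,0,0.0015,0,0,0],
  [1,0,0,0.0015,0,0,0],
  [1,0,0,0,0,0,0],
])

```text
time_s: 21.28
tool_pos: [0.4919, -0.0531, 0.2365]
tool_rot: [-180.0, 0.0, -0.0]
force: [-0.0, 3.2, -0.0]
grip_width: 0.0562
```

>>> jog_arm([
  [1,0,0,0.001,0,0,0],
  [1,0,0,0.001,0,0,0],
  [1,0,0,0.0007,0,0,0],
  [1,0,0,0,0,0,0],
])

```text
time_s: 21.62
tool_pos: [0.492, -0.0534, 0.2341]
tool_rot: [180.0, 0.0, -0.0]
force: [-1.1, 2.0, 1.1]
grip_width: 0.056
```

>>> jog_arm([
  [1,0,0,0.0005,0,0,0],
  [1,0,0,0.0005,0,0,0],
  [1,0,0,0,0,0,0],
])

```text
time_s: 21.87
tool_pos: [0.4921, -0.0534, 0.2332]
tool_rot: [180.0, 0.0, -0.0]
force: [0.2, 2.2, 2.3]
grip_width: 0.0564
```

>>> jog_arm([
  [1,0,0,0.0004,0,0,0],
  [1,0,0,0,0,0,0],
])

```text
time_s: 22.03
tool_pos: [0.4921, -0.0533, 0.2329]
tool_rot: [180.0, 0.0, -0.0]
force: [-0.3, 1.2, 2.1]
grip_width: 0.0563
```

>>> jog_arm([
  [1,0,0,0.0004,0,0,0],
  [1,0,0,0,0,0,0],
])

```text
time_s: 22.2
tool_pos: [0.4921, -0.0533, 0.2326]
tool_rot: [180.0, 0.0, -0.0]
force: [-0.3, 2.5, 2.8]
grip_width: 0.0563
```

>>> jog_arm([
  [1,0,0,0.0004,0,0,0],
  [1,0,0,0,0,0,0],
])

```text
time_s: 22.37
tool_pos: [0.4922, -0.0533, 0.2325]
tool_rot: [180.0, 0.0, -0.0]
force: [-1.1, 3.2, 5.4]
grip_width: 0.0565
```

>>> jog_arm([
  [1,0,0,0.0003,0,0,0],
  [1,0,0,0,0,0,0],
])

```text
time_s: 22.53
tool_pos: [0.4922, -0.0533, 0.2324]
tool_rot: [180.0, 0.0, -0.0]
force: [-1.7, 1.7, 7.9]
grip_width: 0.0562
```

>>> jog_arm([
  [0,0,0,0,0,0,0],
  [0,0,0,0,0,0,0],
  [0,0,0,0,0,0,0],
  [0,0,0,0,0,0,0],
  [0,0,0,0,0,0,0],
  [0,0,0,-0.01,0,0,0],
  [0,0,0,-0.025,0,0,0],
  [0,0,0,-0.025,0,0,0],
  [0,0,0,-0.012,0,0,0],
  [0,0,0,0,0,0,0],
])

```text
time_s: 23.37
tool_pos: [0.4934, -0.0532, 0.3071]
tool_rot: [179.9, -0.3, -0.0]
force: [0.1, 0.3, 0.3]
grip_width: 0.0867
```

>>> jog_arm([
  [0,-0.004,-0.028,0,0,0,0],
  [0,-0.004,-0.028,0,0,0,0],
  [0,-0.004,-0.028,0,0,0,0],
  [0,-0.004,-0.028,0,0,0,0],
  [0,-0.004,-0.028,0,0,0,0],
  [0,-0.004,-0.028,0,0,0,0],
  [0,-0.004,-0.028,0.015,0,0,0],
  [0,-0.004,-0.028,0.02,0,0,0],
  [0,-0.004,-0.028,0.02,0,0,0],
  [0,0,-0.016,0.005,0,0,0],
  [0,0,0,0,0,0,0],
  [0,0,0,0,0,0,0],
])

```text
time_s: 24.37
tool_pos: [0.4555, 0.2152, 0.2428]
tool_rot: [180.0, 0.1, 0.1]
force: [-0.7, -0.1, 0.0]
grip_width: 0.0865
```

```bash
python3 - <<'E'
from h import *
o=status.get_obs(); t=o['tool_pos']; print(t,o['force'])
p,im,d=shot('wrist'); cv2.imwrite('pics/w7.png',im[:,:,::-1])
print(tablering(p,im,d,(.456,.215),.023))
for r in outline_of('wrist','ring_small')[:2]: print(r['conf'],r['box'])
E
```

```text
[0.45553595 0.21521712 0.24277509] [-0.67843988 -0.11626495  0.0295015 ]
((array([0.45571814, 0.21622895]), np.float64(0.00043423954728320086), 154, np.float64(0.022600596680641936)), array([0.43319487, 0.19511264]), array([0.47807414, 0.23971433]))
0.7 [219.3, 174.5, 282.7, 237.5]
```

>>> jog_arm([
  [0,0,-0.0008,0.02,0,0,0],
  [0,0,0,0.02,0,0,0],
  [0,0,0,0.01,0,0,0],
  [0,0,0,0.006,0,0,0],
  [0,0,0,0,0,0,0],
  [0,0,0,0,0,0,0],
])

```text
time_s: 24.97
tool_pos: [0.4567, 0.2152, 0.1883]
tool_rot: [-180.0, -0.0, -0.1]
force: [0.1, 0.6, 0.4]
grip_width: 0.0868
```

>>> jog_arm([
  [1,0,0,0,0,0,0],
  [1,0,0,0,0,0,0],
  [1,0,0,0,0,0,0],
  [1,0,0,0,0,0,0],
  [1,0,0,0,0,0,0],
  [1,0,0,0,0,0,0],
  [1,0,0,0,0,0,0],
  [1,0,0,0,0,0,0],
  [1,0,0,0,0,0,0],
  [1,0,0,0,0,0,0],
  [1,0,0,0,0,0,0],
  [1,0,0,0,0,0,0],
], grip_force=12)

```text
time_s: 25.97
tool_pos: [0.4562, 0.2156, 0.1878]
tool_rot: [180.0, 0.0, -0.0]
force: [-0.5, 0.0, 0.5]
grip_width: 0.0447
```

>>> jog_arm([
  [1,0,0,-0.01,0,0,0],
  [1,0,0,-0.02,0,0,0],
  [1,0,0,-0.025,0,0,0],
  [1,0,0,-0.025,0,0,0],
  [1,0,0,-0.025,0,0,0],
  [1,0,0,0,0,0,0],
  [1,0,0,0,0,0,0],
])

```text
time_s: 26.55
tool_pos: [0.4568, 0.2159, 0.2947]
tool_rot: [-180.0, -0.2, -0.0]
force: [-0.3, 0.6, -0.0]
grip_width: 0.0449
```

>>> jog_arm([
  [1,0.004,0.028,0,0,0,0],
  [1,0.004,0.028,0,0,0,0],
  [1,0.004,0.028,0,0,0,0],
  [1,0.004,0.028,0,0,0,0],
  [1,0.004,0.028,0,0,0,0],
  [1,0.004,0.028,0,0,0,0],
  [1,0.004,0.028,0,0,0,0],
  [1,0.004,0.028,0,0,0,0],
  [1,0.004,0.028,0,0,0,0],
  [1,0,0.016,0,0,0,0],
  [1,0,0,0,0,0,0],
  [1,0,0,0.01,0,0,0],
])

```text
time_s: 27.55
tool_pos: [0.4924, -0.0531, 0.2831]
tool_rot: [180.0, -0.1, -0.2]
force: [0.4, -0.0, 0.2]
grip_width: 0.0448
```

>>> jog_arm([
  [1,0,0,0.009,0,0,0],
  [1,0,0,0,0,0,0],
  [1,0,0,0,0,0,0],
  [1,0,0,0,0,0,0],
])

```text
time_s: 27.88
tool_pos: [0.492, -0.0513, 0.2735]
tool_rot: [-180.0, 0.0, 0.1]
force: [0.5, -0.2, -0.5]
grip_width: 0.0448
```

```bash
python3 - <<'E'
from h import *
o=status.get_obs(); t=o['tool_pos']; print(t,o['force'],o['grip_width'])
p,im,d=shot('wrist'); cv2.imwrite('pics/w8.png',im[:,:,::-1])
for rm in (205,212): print(heldfit(p,im,d,t,.023,rm))
E
```

```text
[ 0.49200149 -0.05131391  0.27352833] [ 0.51161783 -0.24841106 -0.53094248] 0.04475638879854898
((array([ 0.49230339, -0.04966243]), np.float64(0.00016446006010387496), 46, np.float64(0.02299836471039519)), array([0.0003019 , 0.00165147]), np.float64(0.10226839994253892))
((array([ 0.4922111 , -0.04975795]), np.float64(0.0001987061817481442), 63, np.float64(0.02298429740513145)), array([0.00020961, 0.00155596]), np.float64(0.10226839994253892))
```

View pics/w8.png

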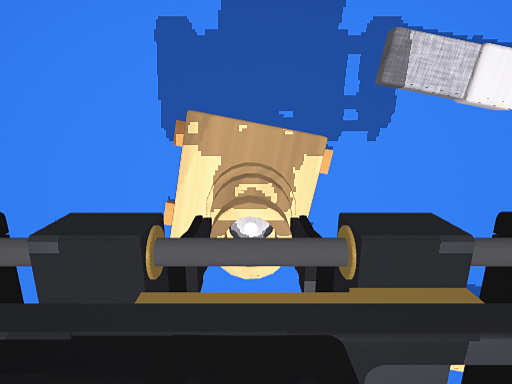

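The view shows the small ring over the tip at px (228,250), with the stacked rings behind it. Correcting by −1 mm in y and lowering.

>>> jog_arm([
  [1,0,0.001,0.002,0,0,0],
  [1,0,0,0.002,0,0,0],
  [1,0,0,0.002,0,0,0],
  [1,0,0,0.0015,0,0,0],
  [1,0,0,0,0,0,0],
])

```text
time_s: 28.35
tool_pos: [0.4919, -0.0535, 0.266]
tool_rot: [-180.0, 0.0, -0.0]
force: [0.2, 0.4, -0.1]
grip_width: 0.0451
```

>>> jog_arm([
  [1,0,0,0.001,0,0,0],
  [1,0,0,0.001,0,0,0],
  [1,0,0,0.001,0,0,0],
  [1,0,0,0.001,0,0,0],
  [1,0,0,0,0,0,0],
])

```text
time_s: 28.77
tool_pos: [0.4922, -0.0532, 0.2625]
tool_rot: [-180.0, -0.0, -0.0]
force: [-0.6, 1.3, 1.2]
grip_width: 0.0449
```

>>> jog_arm([
  [1,0,0,0.001,0,0,0],
  [1,0,0,0.001,0,0,0],
  [1,0,0,0.001,0,0,0],
  [1,0,0,0,0,0,0],
])

```text
time_s: 29.1
tool_pos: [0.492, -0.0533, 0.2591]
tool_rot: [-180.0, 0.0, -0.0]
force: [-0.7, 2.3, 0.6]
grip_width: 0.0449
```

>>> jog_arm([
  [1,0,-0.001,0.001,0,0,0],
  [1,0,0,0.001,0,0,0],
  [1,0,0,0.001,0,0,0],
  [1,0,0,0,0,0,0],
])

```text
time_s: 29.43
tool_pos: [0.4919, -0.0525, 0.256]
tool_rot: [180.0, 0.0, -0.0]
force: [0.8, 1.0, 0.4]
grip_width: 0.0446
```

>>> jog_arm([
  [1,0,0,0.001,0,0,0],
  [1,0,0,0.001,0,0,0],
  [1,0,0,0.001,0,0,0],
  [1,0,0,0,0,0,0],
])

```text
time_s: 29.77
tool_pos: [0.492, -0.0524, 0.253]
tool_rot: [-180.0, 0.0, -0.0]
force: [-0.3, 1.3, -0.1]
grip_width: 0.045
```

>>> jog_arm([
  [1,0,0,0.001,0,0,0],
  [1,0,0,0.001,0,0,0],
  [1,0,0,0.0005,0,0,0],
  [1,0,0,0,0,0,0],
])

```text
time_s: 30.1
tool_pos: [0.4921, -0.0523, 0.2508]
tool_rot: [-180.0, -0.0, -0.0]
force: [-0.8, 1.1, 3.4]
grip_width: 0.0446
```

>>> jog_arm([
  [1,0,0,0.0004,0,0,0],
  [1,0,0,0.0004,0,0,0],
  [1,0,0,0,0,0,0],
])

```text
time_s: 30.35
tool_pos: [0.4922, -0.0523, 0.2503]
tool_rot: [180.0, -0.0, -0.0]
force: [-1.3, 1.9, 3.9]
grip_width: 0.045
```

>>> jog_arm([
  [1,0,0,0.0004,0,0,0],
  [1,0,0,0,0,0,0],
])

```text
time_s: 30.52
tool_pos: [0.4923, -0.0522, 0.2499]
tool_rot: [180.0, -0.0, -0.0]
force: [-1.6, 2.0, 4.2]
grip_width: 0.0448
```

>>> jog_arm([
  [1,0,0,0.0004,0,0,0],
  [1,0,0,0,0,0,0],
])

```text
time_s: 30.68
tool_pos: [0.4923, -0.0523, 0.2496]
tool_rot: [180.0, -0.0, -0.0]
force: [-1.2, 1.8, 6.1]
grip_width: 0.0448
```

>>> jog_arm([
  [1,0,0,0.0004,0,0,0],
  [1,0,0,0,0,0,0],
])

```text
time_s: 30.85
tool_pos: [0.4923, -0.0522, 0.2492]
tool_rot: [180.0, -0.0, -0.0]
force: [-0.9, 1.3, 3.9]
grip_width: 0.0448
```

>>> jog_arm([
  [1,0,0,0.0003,0,0,0],
  [1,0,0,0,0,0,0],
])

```text
time_s: 31.02
tool_pos: [0.4924, -0.0522, 0.249]
tool_rot: [180.0, -0.0, -0.0]
force: [-2.6, 1.2, 6.6]
grip_width: 0.0448
```

>>> jog_arm([
  [1,0,0,0.0003,0,0,0],
  [1,0,0,0,0,0,0],
])

```text
time_s: 31.18
tool_pos: [0.4924, -0.0522, 0.2489]
tool_rot: [180.0, -0.0, -0.0]
force: [-1.4, 1.8, 7.9]
grip_width: 0.0447
```

>>> jog_arm([
  [1,0,0,0.0003,0,0,0],
  [1,0,0,0,0,0,0],
])

```text
time_s: 31.35
tool_pos: [0.4925, -0.0522, 0.2489]
tool_rot: [180.0, -0.1, -0.0]
force: [-2.7, 1.2, 10.1]
grip_width: 0.0448
```

>>> jog_arm([
  [0,0,0,0,0,0,0],
  [0,0,0,0,0,0,0],
  [0,0,0,0,0,0,0],
  [0,0,0,0,0,0,0],
  [0,0,0,0,0,0,0],
  [0,0,0,-0.01,0,0,0],
  [0,0,0,-0.025,0,0,0],
  [0,0,0,-0.025,0,0,0],
  [0,0,0,-0.015,0,0,0],
  [0,0,0.02,-0.01,0,0,0],
  [0,0,0.035,0,0,0,0],
  [0,0,0.035,0,0,0,0],
])

```text
time_s: 32.35
tool_pos: [0.4926, -0.1423, 0.3351]
tool_rot: [179.9, -0.2, 0.2]
force: [0.1, 0.2, 0.4]
grip_width: 0.087
```

>>> jog_arm([
  [0,0,0.03,0,0,0,0],
  [0,0,0.03,0,0,0,0],
  [0,0,0,0,0,0,0],
  [0,0,0,0,0,0,0],
  [0,0,0,0,0,0,0],
])

```text
time_s: 32.77
tool_pos: [0.4921, -0.2019, 0.3333]
tool_rot: [-180.0, -0.0, -0.0]
force: [0.1, 0.3, -0.2]
grip_width: 0.0868
```

```bash
python3 - <<'E'
from h import *
o=status.get_obs(); t=o['tool_pos']; print(t,o['force'],o['time_s'])
p,im,d=shot('wrist'); cv2.imwrite('pics/w9.png',im[:,:,::-1]); W=cloud(p,d)
rr=np.hypot(W[...,0]-.492,W[...,1]+.051)
for a,b in ((.0155,.021),(.0245,.027),(.0295,.0318),(0,.0035)):
    k=(rr>a)&(rr<b)&(W[...,2]<.15); k&=W[...,2]>.025
    q=W[k]; A=np.c_[q[:,:2]-[.492,-.051],np.ones(len(q))]; s=least_squares(lambda v:A@v-q[:,2],[0,0,.05],loss='soft_l1',f_scale=.001).x
    print(a,k.sum(),'z',s[2].round(4),'tilt deg',np.degrees(s[:2]).round(2))
z=[cv2.resize(im[90:250,170:340,::-1],(400,376),interpolation=cv2.INTER_CUBIC)]
for n,(y0,y1,x0,x1) in {'scene':(160,235,195,285),'side':(155,230,222,312)}.items():
    q,i2,_=shot(n); z.append(cv2.resize(i2[y0:y1,x0:x1,::-1],(400,376),interpolation=cv2.INTER_CUBIC)[:, :])
cv2.imwrite('pics/fin.png',cv2.resize(np.hstack(z),(800,251)))
E
```

```text
[ 0.4921192  -0.20187086  0.33333631] [ 0.12324949  0.26029697 -0.18710614] 32.7667
0.0155 520 z 0.0785 tilt deg [-0.2  -0.87]
0.0245 387 z 0.0627 tilt deg [-0.28  0.22]
0.0295 405 z 0.0466 tilt deg [-0.12 -0.16]
0 0 z 0.05 tilt deg [0. 0.]
```

View pics/fin.png

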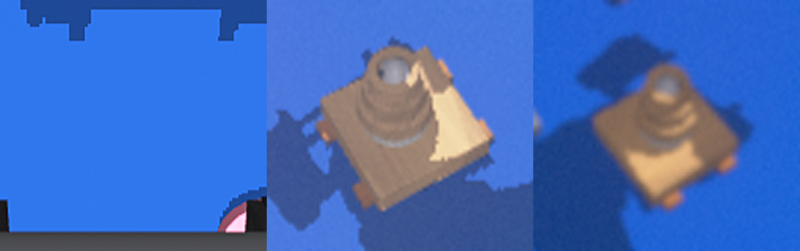

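The stack tops read 46.6, 62.7 and 78.5 mm against a nominal 46, 62 and 78. The roughly 0.6 mm excess is constant and matches the camera's z bias, so there are no gaps, and tilt is under 1°. The pictures show the rings stacked on the arbor with the gripper clear.

```bash
python3 -c "
from cell import env; print(env.sign_off())"
```

```text
the job is handed in; nothing more can be done
None
```

The three bamboo rings are on the arbor in the order large, medium, small. Each was pushed down until it stopped firmly, then released, and I handed the job in at about 33 s on the clock.

- **Finding the arbor:** The wrist camera put the arbor's axis about 7.6 mm off the block's centre, just over the 7.5 mm stated. The flange and the tip gave the same position.
- **Forces:** The downward push never read above about 10 N, and the side forces stayed around 3 N or less. These are readings at the end of each move, so a brief peak in between would not show.
- **Final heights:** The ring tops measured 46.6, 62.7 and 78.5 mm, against 46, 62 and 78 mm if fully home. That is a steady offset of about 0.6 mm, in line with the camera reading the table about 1 mm high. I take it that there are no gaps. Tilt was under 1°.
- **What disagreed:**
  - The small ring's grip width read 44.8 mm instead of 46 mm. It also stopped 0.9 mm lower than I worked out from the grasp, probably because it slipped slightly in the fingers. The final height check shows it home.
  - I could not check the arbor's tip at the end because it gave no depth points.
- **Other objects:** I never touched the brush, sanding block or scouring pad. I did not measure their positions again at the end.

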